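# Carry the plaster ball on its tray to the capital

### The arm

A 6-joint arm with a two-finger parallel gripper is mounted at the origin on the work surface. World frame = base frame: x ahead of the robot, y to its left, z up, the work surface at z = 0. Lengths are in m, angles in rad, forces in N, time in s.
With the tool pointing down it reaches from about 0.275 to 0.85 m from the base axis. Payload 5.2 kg.
Tool frame: the origin (TCP) lies at the very end of the fingers, on their centre line; the grasp point (between the pads) lies 19 mm behind it; z points along the fingers, y is the line along which they close (so a half turn about z gives the same grasp; the last joint's range is limited). The gripper opens to 85 mm and grips with 20 to 120 N. Pads are 22 mm wide; open, the fingers measure 114 mm over their backs; the gripper's body (76 mm by 85 mm) begins 54 mm behind the grasp point. The pads swing forward as they close: fully open they stand 13 mm farther back than shut.
Start: joints at [1.012, 0.259, 1.535, -0, 1.348, -0.203], TCP at [0.192, 0.516, 0.231] pointing down, gripper open.
Joint ranges: [-3.14, 3.14], [-0.91, 2.08], [0.19, 2.58], [-1.22, 4.36], [0.22, 2.71], [-3.12, 3.12]. Speed limits (rad/s): [2.57, 2.57, 3.14, 3.14, 3.14, 3.14].

### API

Orientations are given as a unit quaternion [x, y, z, w].
In Python, from cell import arm gives the robot as it stands. Calls block until the motion is done:
- arm.move_to(position, orientation): joint-space move of the TCP to a pose.
- arm.move_l(position, frame=None, velocity=0.15, f_stop=None): straight line of the TCP; frame=None keeps the orientation; velocity is the mean speed in m/s. With f_stop (N) it stops when the force on the tool has changed by that much, and returns True; else False.
- arm.move_j(angles): joint-space move.
- arm.command_gripper(opening): opening from 0.0 (shut) to 1.0 (fully open); the grip force is fixed at half the most; returns when the fingers have stopped.
- arm.pause(seconds).
- arm.inverse_kinematics(position, orientation): joint angles nearest the present ones, or None.
- arm.read_state(): the state.
- arm.capture(name): name is "scene" or "top" or "wrist"; returns a dict with "image" (384x512x3 uint8, red, green, blue), "camera_matrix" (3x3 intrinsics, pixels), "dist" ([k1, k2, p1, p2, k3] as OpenCV has them; the pictures are not rectified), "extrinsics" (4x4, takes a point from camera to world coordinates). Camera axes: x right, y down, z forward; pixel columns grow to the right and rows downward; lengths in m; the calibration is good to about 2 mm. A picture is of the moment at which its call begins. There is no depth.
A pose or a line that the arm cannot do raises arm.PlanningError and nothing moves.
- arm.sign_off(): hands the job in; it is judged then, once.
The state is a dict: "time": time; "joint_pos": joint angles; "dq": joint speeds; "joint_torque": joint torques, N m; "tcp_pos": TCP position; "eef_rot": TCP orientation; "ft_force": force on the tool from outside, world axes, zero at the start; "wrist_torque": the same for the moment, N m; "gripper_width": opening from 0.0 (shut) to 1.0 (fully open); "finger_force": force on a finger pad.
Only numpy, scipy, OpenCV 4.12 (cv2) and the standard library are available. Lean on these libraries where they do the work, as an engineer would, in place of code of your own. Each camera call takes 0.05 s, during which the arm holds its last target. There are 200 camera calls.

### The job

Pick up the small plywood carrying tray by its upright foam handle, gripping gently so that the foam is not crushed, and carry it steadily, without tipping it, so that the loose plaster ball stays in its pocket; do not touch the ball. Bring it to the column capital (the tall cast, not the low base) and hold it there level and still with the ball's pocket centred over the capital and the tray's underside about 5 cm above the capital's top. Finish while still holding the tray like that: do not set it down or let go, and leave the other things on the bench where they are.

Things in the scene. Friction and masses are not known exactly. Their poses are not given: they have to be found in the camera images.
- tray: Loose plywood tray, 110 mm (its x) by 230 mm (its y) by 10 mm thick, about 0.25 kg, flat on the bench at any yaw. An upright white foam handle block stands in the middle, with a round pocket on each side of it, 75 mm from the middle along +y and -y: the ball lies in the one at +y, the other is empty. Origin: centre of the underside, z up.
- tray_grip (a point): Middle of the foam handle, 90 mm above the tray's underside; axes as the tray. The block is 60 mm along x, 20 mm thick along y (grip across this), its top 110 mm above the underside. One finger pressing with more than about 25 N crushes it; 12 N holds it well. Fingertips more than 65 mm above the underside stay clear above the ball.
- tray_pocket (a point): Centre of the floor of the ball's pocket, on the plywood's upper face: 75 mm along the tray's +y, 10 mm above its underside; axes as the tray. The pocket is a wooden rim 4 mm high, inner radius 22 mm.
- ball_center (a point): Centre of the loose plaster ball, 50 mm in diameter, 0.06 to 0.11 kg, still damp. It can roll about 8 mm either way in its pocket; its top stands 60 mm above the tray's underside. It rolls out over the rim if the tray tips about 30 degrees; keep below 20.
- capital: Cast plaster column capital, round, 110 mm tall, widest (150 mm) at its flat top and narrower (about 100 mm) below, about 1.6 kg, standing loose on the bench. Origin: centre of the underside, z up.
- capital_top (a point): Centre of the capital's flat top face, 110 mm above the bench.
- base_cast: Bystander: cast plaster column base, round, low, 152 mm wide and 52 mm tall, about 1 kg, loose. Origin: centre of the underside.
- bowl: Bystander: grey mixing bowl, 120 mm wide, 55 mm tall, loose. Origin: centre of the underside.
- brush: Bystander: hand brush, lying on the bench, loose, handle towards its -x. Origin: its underside.
Mind the look-alikes: they are no part of the job. What is meant by the part that bears ball_center is not pink or turquoise, and is the smaller of those in its own colour.

How it is judged:
By the outcome, as a careful person would: the job done as asked, in the order asked, and still so for the second after the job is handed in, while the arm keeps its last pose, push and grip.
It also fails if it takes over 48 s, if anything falls off the work surface, if the arm or the gripper's body presses on something with over 40 N, if the wrist force passes 120 N, or if a joint passes its speed limit or range.

## Working session

There is one attempt and no reset: what is moved stays moved. The work goes in short steps, each a Python script; the robot and the scene stay as the last script left them, time stands still between calls to the robot, and variables do not carry over. Pictures are saved under pics/ and viewed, at most 10 in all, crops included, and the job is handed in when it is done.

```bash
mkdir -p pics; ls; python3 - <<'E'
from cell import arm
import cv2,numpy as np,pickle
d={n:arm.capture(n) for n in("scene","top")}
pickle.dump(d,open('cap0.pkl','wb'))
for n in d:
    cv2.imwrite(f'pics/{n}0.png',cv2.resize(d[n]['image'][:,:,::-1],(768,576)))
    print(n,d[n]['camera_matrix'].tolist(),d[n]['dist'],d[n]['extrinsics'].round(3).tolist())
print(arm.read_state())
E
```

```text
pics
scene [[476.8837873532238, 0.0, 254.21429095644885], [0.0, 476.8837873532238, 184.40806577520615], [0.0, 0.0, 1.0]] [-0.0631722  0.         0.         0.         0.       ] [[-0.896, 0.32, -0.309, 1.089], [0.444, 0.642, -0.624, 0.904], [-0.001, -0.697, -0.717, 1.178], [0.0, 0.0, 0.0, 1.0]]
top [[356.012032212088, 0.0, 254.83192101480245], [0.0, 356.012032212088, 199.9815372039652], [0.0, 0.0, 1.0]] [0.03380504 0.         0.         0.         0.        ] [[0.011, -0.989, 0.148, 0.496], [-1.0, -0.008, 0.02, -0.019], [-0.019, -0.149, -0.989, 0.931], [0.0, 0.0, 0.0, 1.0]]
{'time': 0.1, 'joint_pos': array([ 1.01215539e+00,  2.59275477e-01,  1.53597862e+00, -1.29624616e-05,
        1.34798555e+00, -2.02790925e-01]), 'dq': array([ 0.00050579, -0.00072224, -0.00248323,  0.0002348 ,  0.00135934,
       -0.00041381]), 'joint_torque': array([ 2.24292002e-03, -4.46965456e+01, -2.91244501e+01, -1.46149300e-04,
        6.32345618e-03,  2.69373686e-05]), 'tcp_pos': array([0.19133544, 0.51514301, 0.23055294]), 'eef_rot': array([ 1.76986247e-01,  9.84212980e-01, -7.66879792e-04, -3.00131109e-04]), 'ft_force': array([-1.47995813,  0.27897082, -0.06155759]), 'wrist_torque': array([-0.02998896,  0.0107181 ,  0.02914177]), 'finger_force': 0.0, 'gripper_width': 0.998652350064192}
```

View pics/top0.png

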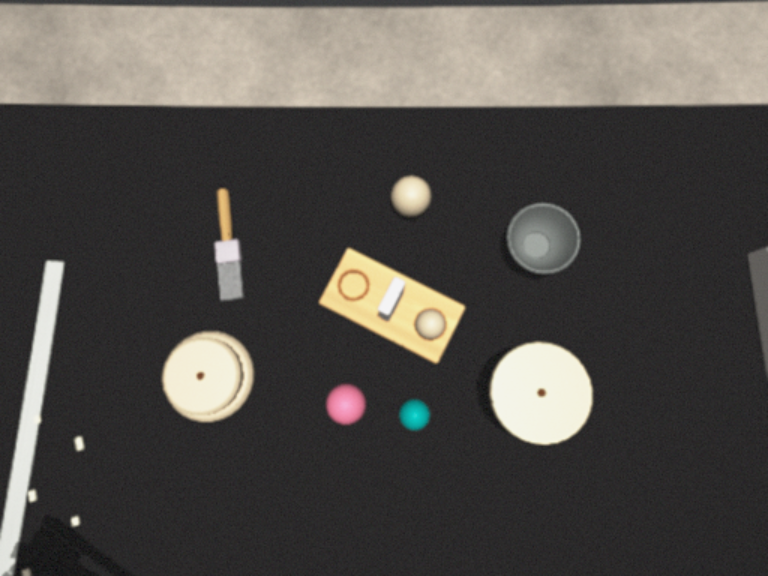

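View pics/scene0.png

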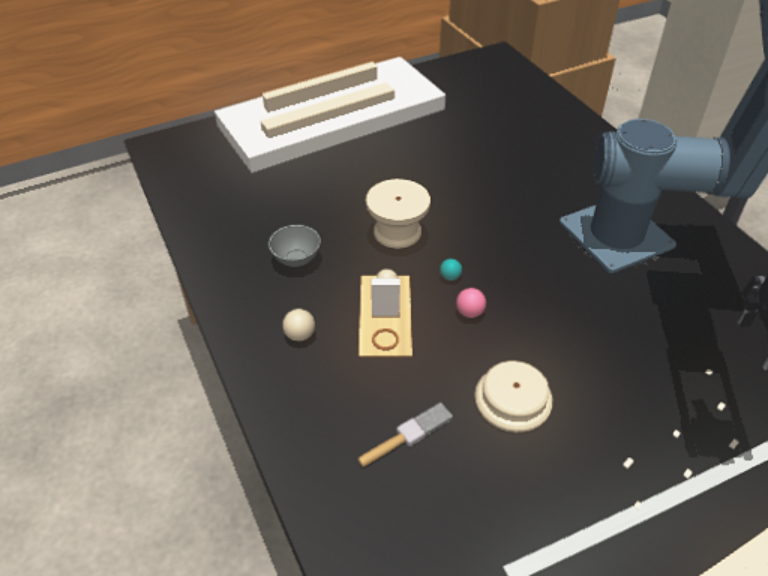

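Top view (768×576): capital at (541,393), base cast at (208,376), bowl at (543,238). The tray corners are about (348,248), (465,307), (437,362) and (320,303). The handle is at (391,298), the ball at (430,323) and the empty pocket at (353,285). The scene view confirms that the right-hand cast is the tall one, and that the ball sits on the capital side of the handle.

```bash
cat > h.py <<'E'
import numpy as np,cv2
def plane(c,px,z):
    "pixels (native) -> world xy on plane z"
    p=cv2.undistortPoints(np.float64(px).reshape(-1,1,2),c['camera_matrix'],np.float64(c['dist']))[:,0]
    E=c['extrinsics']; d=np.c_[p,np.ones(len(p))]@E[:3,:3].T; o=E[:3,3]
    return (o+d*((z-o[2])/d[:,2])[:,None])[:,:2]
def proj(c,P):
    E=np.linalg.inv(c['extrinsics'])
    return cv2.projectPoints(np.float64(P).reshape(-1,1,3),cv2.Rodrigues(E[:3,:3])[0],E[:3,3],c['camera_matrix'],np.float64(c['dist']))[0][:,0]
def blob(mask,seed):
    n,l=cv2.connectedComponents(mask.astype(np.uint8),connectivity=4); m=(l==l[seed[1],seed[0]]).astype(np.uint8)
    return max(cv2.findContours(m,cv2.RETR_EXTERNAL,cv2.CHAIN_APPROX_NONE)[0],key=cv2.contourArea)[:,0]
E
python3 - <<'E'
import pickle;from h import *
d=pickle.load(open('cap0.pkl','rb'));t=d['top'];s=d['scene']
g=t['image'].max(2).astype(int)
S=lambda x,y:(int(x/1.5),int(y/1.5))
w=plane(t,blob(g>120,S(375,320)),.010)
(c,wh,a)=cv2.minAreaRect(w.astype(np.float32));print('tray',c,wh,a)
print('handle pix',[t['image'][S(x,y)[1],S(x,y)[0]].tolist() for x,y in((391,293),(395,290),(386,310),(375,320))])
im=t['image'].astype(int);hm=(im.min(2)>185)
x,y=S(394,291); hb=plane(t,blob(hm,(x,y)),.11);print('handle top',cv2.minAreaRect(hb.astype(np.float32)))
cb=blob(g>150,S(541,370));cc=plane(t,cb,.11);print('cap top',cv2.minEnclosingCircle(cc.astype(np.float32)))
print('cap hole',plane(t,[[541.5/1.5,392.5/1.5]],.11),'scene hole',plane(s,[[398/1.5,198.5/1.5]],.11))
print('ball',plane(t,[[430.5/1.5,323/1.5]],.035),'pocket2',plane(t,[[353/1.5,285/1.5]],.014),'scene pocket2',plane(s,[[385.5/1.5,339/1.5]],.014))
print('bowl',plane(t,[[543/1.5,238/1.5]],.055),'base',plane(t,[[200/1.5,376/1.5]],.052))
E
```

```text
tray (0.6273606419563293, -0.015617266297340393) (0.23398971557617188, 0.11325322091579437) 63.37662124633789
handle pix [[244, 244, 245], [245, 244, 245], [244, 244, 245], [241, 216, 148]]
handle top ((0.6277904510498047, -0.015642518177628517), (0.02072891592979431, 0.060215260833501816), 62.78902053833008)
cap top ((0.4817180931568146, -0.24172520637512207), 0.07583712786436081)
cap hole [[ 0.48085094 -0.24297209]] scene hole [[ 0.48194566 -0.23542864]]
ball [[ 0.59212479 -0.08245514]] pocket2 [[0.65982177 0.05092213]] scene pocket2 [[0.66111961 0.05767876]]
bowl [[ 0.73460837 -0.26904758]] base [[0.5002273  0.29504714]]
```

```bash
cat >> h.py <<'E'
from scipy.spatial.transform import Rotation as Ro
def down(yx,yy):
    y=np.array([yx,yy,0.]);y/=np.linalg.norm(y);z=np.array([0,0,-1.]);return Ro.from_matrix(np.c_[np.cross(y,z),y,z]).as_quat()
E
python3 - <<'E'
from cell import arm;from h import *;import pickle
a=np.deg2rad(63.1);p=[.6277-.04,-.0156-.02,.30]
for s in(1,-1):
    q=down(s*np.cos(a),s*np.sin(a));j=arm.inverse_kinematics(p,q);print(s,j)
    if s==1: best=(q,j)
    elif j is not None and (best[1] is None or abs(j[5])<abs(best[1][5])): best=(q,j)
arm.move_to(p,best[0]);arm.pause(.3);c=arm.capture('wrist');pickle.dump(c,open('w1.pkl','wb'))
print(best[0],arm.read_state()['tcp_pos'],c['extrinsics'].round(3).tolist(),arm.read_state()['time'])
cv2.imwrite('pics/w1.png',cv2.resize(c['image'][:,:,::-1],(768,576)))
t=.6277,-.0156
print('pred',1.5*proj(c,[[.6277,-.0156,.11],[.661,.0512,.014],[.4817,-.2417,.11]]))
E
```

```text
1 [-2.49816645e-01  2.95065303e-01  1.31956460e+00 -4.44089210e-16
  1.52696275e+00 -1.35111940e+00]
-1 [-2.49816645e-01  2.95065303e-01  1.31956460e+00 -4.44089210e-16
  1.52696275e+00  1.79047325e+00]
[0.23259672 0.97257327 0.         0.        ] [ 0.58769378 -0.03525576  0.30000329] [[0.451, 0.845, 0.288, 0.513], [0.892, -0.428, -0.145, 0.003], [0.001, 0.322, -0.947, 0.443], [0.0, 0.0, 0.0, 1.0]] 2.875
pred [[420.17817137 281.9405387 ]
 [482.30045571 252.69152822]
 [ 97.08332382 249.7057808 ]]
```

View pics/w1.png

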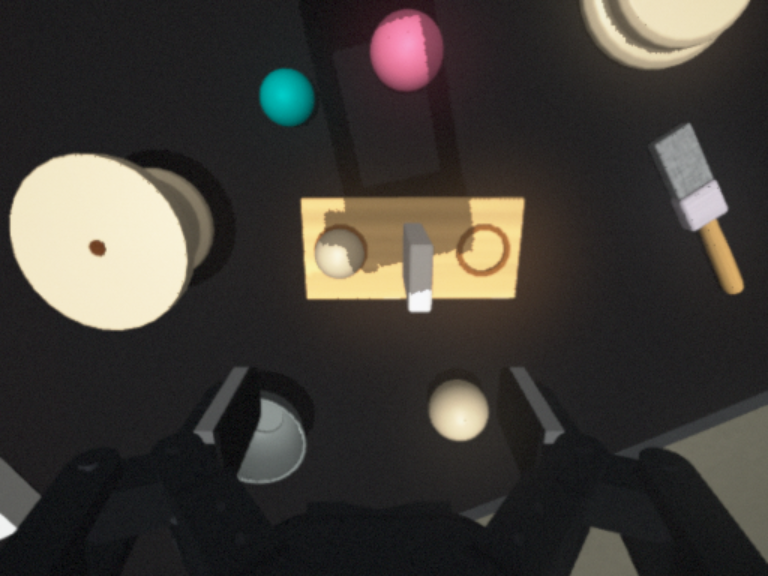

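The wrist picture agrees with the top-camera estimate to within about 2 mm: handle at column 420 (predicted 420), empty pocket at (483,249) (predicted (482,253)), capital hole at (97,247) (predicted (97,250)). Next I grasp in small closing steps.

```bash
python3 - <<'E'
from cell import arm;from h import *
a=np.deg2rad(63.1);q=down(np.cos(a),np.sin(a))
if abs(arm.read_state()['joint_pos'][5])>1.5:print('flip')
arm.command_gripper(.65)
arm.move_to([.6277,-.0156,.2],q)
print(arm.move_l([.6277,-.0156,.073],velocity=.08,f_stop=8))
arm.pause(.2)
o=.34
while o>.1:
    arm.command_gripper(o);s=arm.read_state()
    print(round(o,3),round(s['gripper_width'],3),s['finger_force'].__round__(2),s['ft_force'].round(1),round(s['time'],2))
    if s['finger_force']>9:break
    o-=.02 if s['finger_force']<.3 and o>.27 else .005
E
```

```text
False
0.34 0.338 0.0 [-0.5 -0.4  0.2] 6.12
0.32 0.318 0.0 [-0.4  0.1  0.3] 6.33
0.3 0.299 0.0 [0.5 0.1 0.4] 6.55
0.28 0.278 0.0 [-0.2 -0.6 -0. ] 6.77
0.26 0.26 0.0 [ 0.6  0.1 -0.1] 6.98
0.255 0.256 0.0 [-0.1 -0.2 -0.3] 7.2
0.25 0.251 0.14 [-0.1 -0.2 -0.2] 7.42
0.245 0.243 0.65 [-1.4 -0.8  0.7] 7.63
0.24 0.245 1.22 [-1.2 -2.3  0.2] 7.85
0.235 0.234 1.26 [-1.5 -2.   0.7] 8.07
0.23 0.231 11.36 [-1.1 -1.9  1.7] 8.28
```

```bash
python3 - <<'E'
from cell import arm;from h import *;import pickle
def P(n):
    s=arm.read_state();print(n,round(s['gripper_width'],3),round(s['finger_force'],2),s['ft_force'].round(1),s['wrist_torque'].round(2),s['tcp_pos'].round(4),round(s['time'],2))
    return s
arm.pause(.2);s=P('hold')
if s['finger_force']<11: arm.command_gripper(.2295);P('more')
p=np.array(s['tcp_pos'])
arm.move_l([.6277,-.0156,.083],velocity=.03);P('10mm')
arm.pause(.3);P('10mm')
c=arm.capture('wrist');pickle.dump(c,open('w2.pkl','wb'));cv2.imwrite('pics/w2.png',c['image'][:,:,::-1])
c=arm.capture('scene');pickle.dump(c,open('s2.pkl','wb'));cv2.imwrite('pics/s2.png',cv2.resize(c['image'][130:260,180:340,::-1],(640,520)))
E
```

```text
hold 0.233 11.39 [-2.2 -2.5  2.8] [-0.36  0.22  0.03] [ 0.6277 -0.0157  0.0731] 8.48
10mm 0.233 11.13 [ 0.2 -0.2 -4.6] [ 0.04 -0.02 -0.03] [ 0.6278 -0.0154  0.0831] 8.97
10mm 0.235 11.13 [-0.2  0.8 -3.3] [ 0.08 -0.08  0.04] [ 0.6276 -0.0156  0.0828] 9.27
```

View pics/w2.png

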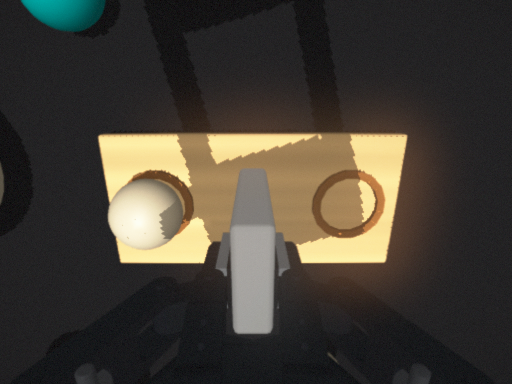

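View pics/s2.png

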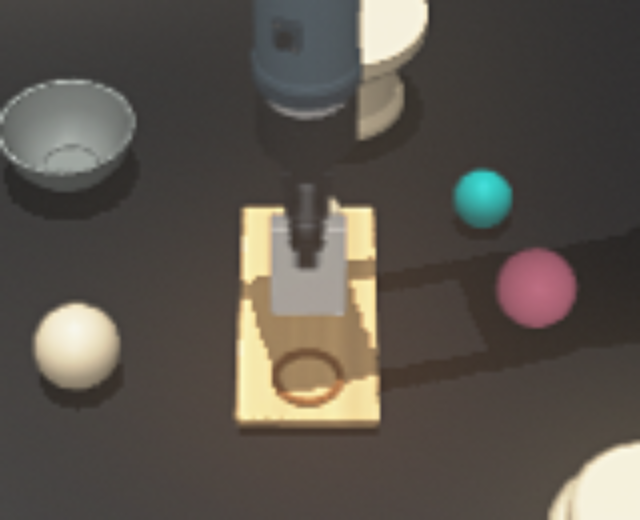

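The tray is clear of the bench and level, with its far edge horizontal in the wrist view. The ball is in its pocket at (146,214), and the 3.3 N load fits tray plus ball. Now I carry it.

```bash
python3 - <<'E'
from cell import arm;from h import *;import pickle
def P(n):
    s=arm.read_state();print(n,round(s['gripper_width'],3),round(s['finger_force'],2),s['ft_force'].round(1),s['wrist_torque'].round(2),s['tcp_pos'].round(4),round(s['time'],2))
a=np.deg2rad(63.1);t=np.array([.4817,-.2420])+.075*np.array([np.cos(a),np.sin(a)])
arm.move_l([.6277,-.0156,.273],velocity=.07);P('up')
arm.move_l([*t,.273],velocity=.07);P('over')
arm.move_l([*t,.233],velocity=.03);arm.pause(.5);P('down')
c=arm.capture('wrist');pickle.dump(c,open('w3.pkl','wb'));cv2.imwrite('pics/w3.png',c['image'][:,:,::-1])
u=np.array([-np.cos(a),-np.sin(a)]);v=np.array([-u[1],u[0]])*-1  # tray y, x
L=[[*(t+sx*.055*v+sy*.115*u),.17] for sx,sy in((1,1),(1,-1),(-1,-1),(-1,1))]
L+=[[*(t-.075*u),.172],[*(t+.075*u),.17]]
for n in('top','scene'):
    c=arm.capture(n);pickle.dump(c,open(n+'3.pkl','wb'));im=c['image'][:,:,::-1].copy()
    q=proj(c,L);print(n,q.round(1).tolist())
    x,y=q.mean(0).astype(int);x0,y0=max(x-90,0),max(y-75,0);cv2.imwrite(f'pics/{n}3.png',cv2.resize(im[y0:y0+150,x0:x0+180],None,fx=4,fy=4));print('off',x0,y0)
print('w',proj(pickle.load(open('w3.pkl','rb')),L).round(1).tolist())
E
```

```text
up 0.23 11.11 [ 0.2  0.5 -2. ] [ 0.06 -0.02  0.  ] [ 0.6276 -0.0156  0.2727] 12.23
over 0.235 11.09 [ 0.3  0.2 -3.3] [ 0.03 -0.03  0.01] [ 0.5157 -0.1749  0.273 ] 15.17
down 0.23 11.09 [ 0.1  0.3 -3.2] [ 0.09 -0.03  0.03] [ 0.5156 -0.1751  0.233 ] 17.15
top [[375.2, 295.3], [275.2, 243.0], [298.4, 197.4], [397.2, 247.3], [303.8, 228.6], [368.5, 261.9]]
off 246 170
scene [[280.5, 110.6], [282.7, 155.2], [247.6, 155.0], [248.9, 110.4], [265.1, 146.2], [264.8, 117.6]]
off 174 57
w [[95.8, 137.2], [407.3, 137.3], [384.5, 265.3], [118.7, 265.3], [346.7, 207.4], [157.3, 206.4]]
```

View pics/w3.png

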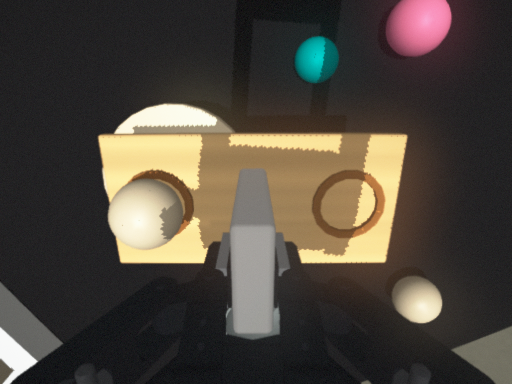

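View pics/scene3.png

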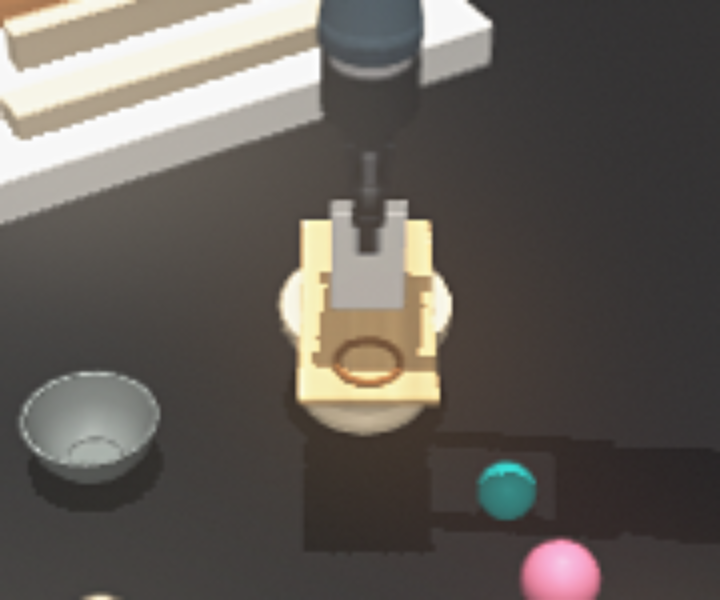

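View pics/top3.png

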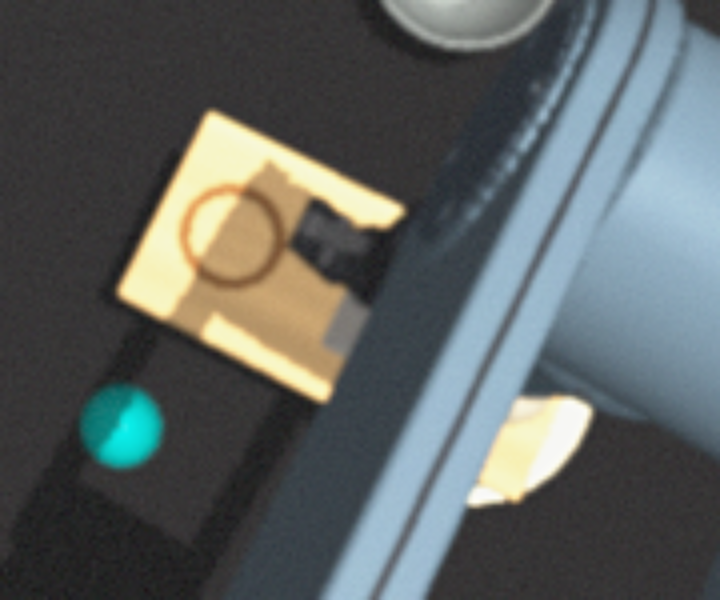

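The tray is level and hasn't slipped: its wrist-view corners are the same as just after lift-off. In the top view the far corners are at (117,293) and (211,110), within 1 crop pixel of the prediction for an underside 50 mm above the capital's top. The ball is in its pocket over the capital, so I'm handing in.

```bash
python3 -c "
from cell import arm
print(arm.sign_off())"
```

```text
the job is handed in; nothing more can be done
None
```

The job is handed in: the arm is holding the tray level with about 11 N on the foam handle, the ball in its pocket over the capital, and the underside about 5 cm above the capital's top by my estimate.

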